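# Sort the clamping knobs by colour and shut the parts box

### The arm

A 7-joint arm with a two-finger parallel gripper is mounted at the origin on the work surface. World frame = base frame: x ahead of the robot, y to its left, z up, the work surface at z = 0. Lengths are in m, angles in rad, forces in N, time in s.
With the tool pointing down it reaches from about 0.4 to 0.85 m from the base axis. Payload 6.9 kg.
Tool frame: the origin (TCP) lies midway between the tips of the shut fingers; the grasp point (between the pads) lies behind it (ctrl.pinch_z is the z of the grasp point in the tool frame, in m); z points along the fingers, y is the line along which they close (so a half turn about z gives the same grasp; the last joint's range is limited). The gripper opens to 85 mm and grips with 20 to 120 N. Pads are 22 mm wide; open, the fingers measure 114 mm over their backs; the gripper's body (76 mm by 85 mm) begins 54 mm behind the grasp point. The pads swing forward as they close: fully open they stand 13 mm farther back than shut.
Start: joints at [-1.083, 0.507, -0.238, 1.5, 0.126, 1.149, -0.155], TCP at [0.233, 0.58, 0.231] pointing down, gripper open.
Joint ranges: [-3.08, 3.08], [-0.24, 2.05], [-1.43, 1.35], [0, 2.5], [-1.52, 4.66], [0.17, 1.96], [-2.89, 2.89]. Speed limits (rad/s): [2.39, 2.39, 3.14, 3.14, 3.14, 3.14, 3.14].

### API

Orientations are given as a unit quaternion [w, x, y, z].
In Python, from station import ctrl, get_state, vision, ticket, models gives the robot as it stands. Calls block until the motion is done:
- ctrl.movep(position, orientation): joint-space move of the TCP to a pose.
- ctrl.movel(position, frame=None, max_speed=0.15): straight line of the TCP; frame=None keeps the orientation; max_speed is the mean speed in m/s.
- ctrl.set_joints(angles): joint-space move.
- ctrl.ungrasp() and ctrl.close_gripper(force=None): open the fingers fully, or close them until they stop; force is the grip in N (None keeps the last).
- ctrl.pause(seconds).
- ctrl.ik(position, orientation): joint angles nearest the present ones, or None.
- get_state(): the state.
- vision.grab_frame(name): name is "scene" or "top"; returns (picture, depth): 400x640x3 uint8, blue, green, red; 400x640 float32, m along the optical axis (not along the pixel's ray), 0 where there is no reading.
- vision.camera_info(name): a dict with "mtx" (3x3 intrinsics, pixels), "dist_coeffs" ([k1, k2, p1, p2, k3] as OpenCV has them; the pictures are not rectified), "R" (3x3) and "t" (3): a world point X has camera coordinates R X + t. Camera axes: x right, y down, z forward; pixel columns grow to the right and rows downward; lengths in m; the calibration is good to about 2 mm. A picture is of the moment at which its call begins. camera_info takes no time and is no camera call.
A pose or a line that the arm cannot do raises ctrl.Unreachable and nothing moves.
- ticket.close_job(): hands the job in; it is judged then, once.
Trained networks look in the newest picture that a camera, given by its name, has taken for a name from the list of things; names that differ only in an ending like _2 or _b are one class to them, and where a whole thing is asked for, a point or a joint stands for the part that bears it (a point fixed in the world has none). Each returns a list of dicts, best first, with "p" (0 to 1); they miss things now and then, are a little off and sometimes report something else, mostly with a low value. They report only what shows in the picture. A call takes as long as a camera call.
- models.recognise(camera, target): "point" ([column, row] in pixels, amid what is visible of it).
- models.masks_of(camera, target): "mask" (400x640 bool, what is visible of it) and "point" ([column, row] in pixels, amid what is visible of it).
The state is a dict: "time": time; "qpos": joint angles; "qd": joint speeds; "tau": joint torques, N m; "tcp_pos": TCP position; "eef_rot": TCP orientation; "contact_force": force on the tool from outside, world axes, zero at the start; "wrist_torque": the same for the moment, N m; "width": finger opening in m; "gripper_force": force on a finger pad.
Only numpy, scipy, OpenCV 4.12 (cv2) and the standard library are available. Lean on these libraries where they do the work, as an engineer would, in place of code of your own. Each camera call takes 0.05 s, during which the arm holds its last target. There are 200 camera calls.

### The job

Put the clamping knobs away: sort the red, the yellow and the blue knob into the compartments of the parts box, each into the one whose floor mat has its colour, then gently swing the clear lid fully shut without slamming it. Leave the black knob, the grey knob, the nut, the tools, the oil bottle and the mug where they are.

Things in the scene. Friction and masses are not known exactly. Their poses are not given: they have to be found in the camera images.
- knob_red: red clamping knob: plastic head 37 mm across (six lobes, z 10 to 26 mm) on a narrower hub (22 mm across, z 0 to 10 mm), 26 mm tall, about 35 g, standing hub down on the bench. Origin: centre of its underside, z up.
- knob_yellow: yellow clamping knob: plastic head 37 mm across (six lobes, z 10 to 26 mm) on a narrower hub (22 mm across, z 0 to 10 mm), 26 mm tall, about 35 g, standing hub down on the bench. Origin: centre of its underside, z up.
- knob_blue: blue clamping knob: plastic head 37 mm across (six lobes, z 10 to 26 mm) on a narrower hub (22 mm across, z 0 to 10 mm), 26 mm tall, about 35 g, standing hub down on the bench. Origin: centre of its underside, z up.
- knob_black: black clamping knob: plastic head 37 mm across (six lobes, z 10 to 26 mm) on a narrower hub (22 mm across, z 0 to 10 mm), 26 mm tall, about 35 g, standing hub down on the bench. Origin: centre of its underside, z up. It has no compartment.
- knob_grey: grey clamping knob: plastic head 37 mm across (six lobes, z 10 to 26 mm) on a narrower hub (22 mm across, z 0 to 10 mm), 26 mm tall, about 35 g, standing hub down on the bench. Origin: centre of its underside, z up. It has no compartment.
- box: grey open parts box, fixed to the bench: outside 150 (x) by 240 (y) by 45 mm high, walls and floor 5 mm. Two dividers as high as the walls split it into three compartments side by side along its y, each 140 (x) by 73 mm (y) inside, centred at y = -78, 0 and +78 mm. Origin: centre of its underside; its -x side faces the robot, the lid is hinged on its +x side.
- mat_red: red mat, 136 (x) by 69 (y) by 2 mm, fixed on the floor of one compartment of the box (5 mm above the bench), which it marks as the red one. Origin: centre of its underside, which is the compartment's centre; axes as the box.
- mat_yellow: yellow mat, 136 (x) by 69 (y) by 2 mm, fixed on the floor of one compartment of the box (5 mm above the bench), which it marks as the yellow one. Origin: centre of its underside, which is the compartment's centre; axes as the box.
- mat_blue: blue mat, 136 (x) by 69 (y) by 2 mm, fixed on the floor of one compartment of the box (5 mm above the bench), which it marks as the blue one. Origin: centre of its underside, which is the compartment's centre; axes as the box.
- lid (a joint): hinge of the clear plastic lid (150 by 240 by 6 mm, black knob on its upper face near the free edge) on the far (+x) rim of the box. 0 = fully closed, flat on the rim; about 1.57 = upright; more leans away from the robot. Stiff: it stays at the angle it is left at.
- lid_hinge (a point): middle of the lid's hinge line, on the far upper rim of the box (the line runs along the box's y). The lid's free edge is 150 mm from it.
- lid_handle (a point): grip point of the lid's black knob (it moves with the lid): 35 mm off the lid's upper face, on its middle line, 120 mm from the hinge line. The knob is about 30 mm across.
- nut: steel hexagon nut, 30 mm over the flats, 16 mm tall, lying among the knobs. Origin: centre of its underside.
- screwdriver: screwdriver lying on the bench, about 200 mm long along its x. Origin: under its middle.
- wrench: steel wrench lying on the bench along its x, about 180 mm long. Origin: under its middle.
- brush: bench brush lying along its x, about 200 mm long. Origin: under its middle.
- oil_bottle: yellow oil bottle with red cap, 60 mm across, 170 mm tall. Origin: centre of its underside.
- mug: blue mug, 80 mm across, 90 mm tall. Origin: centre of its underside.

How it is judged:
On the way:
1. the red, yellow and blue knobs lie released in the compartments of their own colours, while the lid is still open (x of knob_red in the frame of mat_red between -0.072 and 0.072 m and y of knob_red in the frame of mat_red between -0.038 and 0.038 m and z of knob_red in the frame of mat_red below 0.034 m and x of knob_yellow in the frame of mat_yellow between -0.072 and 0.072 m and y of knob_yellow in the frame of mat_yellow between -0.038 and 0.038 m and z of knob_yellow in the frame of mat_yellow below 0.034 m and x of knob_blue in the frame of mat_blue between -0.072 and 0.072 m and y of knob_blue in the frame of mat_blue between -0.038 and 0.038 m and z of knob_blue in the frame of mat_blue below 0.034 m and linear speed of each of knob_red, knob_yellow, knob_blue below 0.03 m/s and contact force between each of knob_red, knob_yellow, knob_blue and the fingers below 0.1 N and value of joint lid above 0.5 rad), for 0.2 s.
At the end, for the whole second after the job is handed in: The red, the yellow and the blue knob are at rest on the floors of the compartments of their own colours (origin within 72 mm along and 38 mm across of the mat's centre, less than 34 mm above it), and the lid is shut (joint below 0.06 rad) and still (x of knob_red in the frame of mat_red between -0.072 and 0.072 m and y of knob_red in the frame of mat_red between -0.038 and 0.038 m and z of knob_red in the frame of mat_red below 0.034 m and x of knob_yellow in the frame of mat_yellow between -0.072 and 0.072 m and y of knob_yellow in the frame of mat_yellow between -0.038 and 0.038 m and z of knob_yellow in the frame of mat_yellow below 0.034 m and x of knob_blue in the frame of mat_blue between -0.072 and 0.072 m and y of knob_blue in the frame of mat_blue between -0.038 and 0.038 m and z of knob_blue in the frame of mat_blue below 0.034 m and linear speed of each of knob_red, knob_yellow, knob_blue below 0.03 m/s and value of joint lid below 0.06 rad and velocity of joint lid between -0.05 and 0.05 rad/s); the robot touches nothing.
It fails at once if the black knob, the grey knob or the nut is moved more than 30 mm (distance of any of knob_black, knob_grey, nut from where it was at the start of the episode above 0.03 m).
It fails at once if a tool, the oil bottle or the mug is moved more than 30 mm (distance of any of screwdriver, wrench, brush, oil_bottle, mug from where it was at the start of the episode above 0.03 m).
It fails at once if the lid is slammed (it closes faster than 4 rad/s) (velocity of joint lid below -4 rad/s).
It also fails if it takes over 72 s, if anything falls off the work surface, if the arm or the gripper's body presses on something with over 40 N, if the wrist force passes 120 N, or if a joint passes its speed limit or range.

## Working session

There is one attempt and no reset: what is moved stays moved. The work goes in short steps, each a Python script; the robot and the scene stay as the last script left them, time stands still between calls to the robot, and variables do not carry over. Pictures are saved under pics/ and viewed, at most 10 in all, crops included, and the job is handed in when it is done.

```bash
mkdir -p pics; ls; python3 - <<'E'
from station import ctrl,get_state,vision,models
import cv2,numpy as np
for n in("scene","top"):
    im,d=vision.grab_frame(n); cv2.imwrite(f"pics/{n}0.png",im); np.save(f"/tmp/{n}.npy",d)
    c=vision.camera_info(n); print(n,c, (d>0).mean())
    for t in "knob_red knob_yellow knob_blue knob_black knob_grey nut mat_red mat_yellow mat_blue lid box lid_handle".split():
        print(n,t,[(np.round(r["point"]).tolist(),round(r["p"],2)) for r in models.recognise(n,t)][:4])
print(ctrl.pinch_z,get_state())
E
```

```text
pics
scene {'mtx': array([[421.98842081,   0.        , 316.0061863 ],
       [  0.        , 421.98842081, 198.72581772],
       [  0.        ,   0.        ,   1.        ]]), 'dist_coeffs': array([-0.04407155,  0.        ,  0.        ,  0.        ,  0.        ]), 'R': array([[ 0.39696147,  0.91775945,  0.01179756],
       [ 0.75919377, -0.32109889, -0.56614515],
       [-0.51579688,  0.23369444, -0.82422114]]), 't': array([-0.20131049, -0.38057304,  1.74117384])} 0.99590234375
scene knob_red [([293.0, 228.0], 0.52)]
scene knob_yellow [([259.0, 237.0], 0.65)]
scene knob_blue [([252.0, 208.0], 0.59)]
scene knob_black [([284.0, 198.0], 0.49)]
scene knob_grey [([230.0, 244.0], 0.46), ([363.0, 180.0], 0.19)]
scene nut [([282.0, 195.0], 0.39), ([342.0, 184.0], 0.18)]
scene mat_red [([326.0, 190.0], 0.9)]
scene mat_yellow [([358.0, 178.0], 0.78)]
scene mat_blue [([341.0, 181.0], 0.65)]
scene lid [([364.0, 194.0], 0.66)]
scene box [([351.0, 191.0], 0.8)]
scene lid_handle [([362.0, 193.0], 0.68), ([350.0, 190.0], 0.44)]
top {'mtx': array([[518.42089635,   0.        , 321.06069617],
       [  0
[... 958 characters left out ...]
1888,  0.50747554, -0.23761035,  1.50020666,  0.12568674,
        1.14892123, -0.15482499]), 'qd': array([ 1.60188736e-03,  6.39874640e-04,  1.89510650e-03, -6.71547044e-04,
        2.17857122e-04, -2.68933587e-05, -2.95709533e-04]), 'tau': array([-9.28522568e-04, -6.20374203e+01, -2.18516394e+00, -2.49965733e+01,
        1.39992809e-02,  2.54975290e-03, -3.80897063e-05]), 'tcp_pos': array([0.2328637 , 0.57997559, 0.23128822]), 'eef_rot': array([-1.31118450e-05,  1.89753322e-01,  9.81831796e-01, -1.47546551e-05]), 'contact_force': array([-0.30073849,  0.44602975,  0.37872206]), 'wrist_torque': array([-0.0081284 ,  0.01720563,  0.01336714]), 'gripper_force': 0.0, 'width': 0.08557272394272508}
```

View crops.

```bash
python3 - <<'E'
import cv2
a=cv2.imread("pics/top0.png")[110:290,200:470]; cv2.imwrite("pics/topc.png",cv2.resize(a,None,fx=2.96,fy=2.96,interpolation=cv2.INTER_CUBIC))
a=cv2.imread("pics/scene0.png")[110:290,180:450]; cv2.imwrite("pics/scenec.png",cv2.resize(a,None,fx=2.96,fy=2.96,interpolation=cv2.INTER_CUBIC))
E
```

```text
(no output)
```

View pics/topc.png

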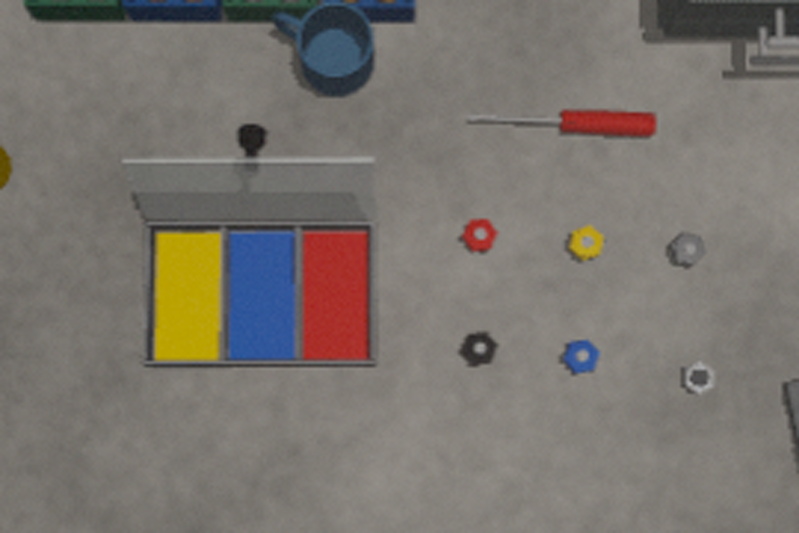

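View pics/scenec.png

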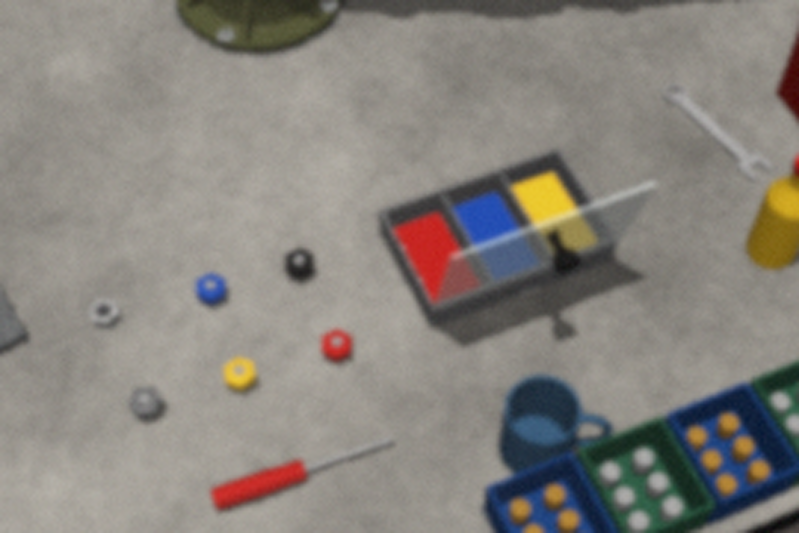

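View pics/top0.png

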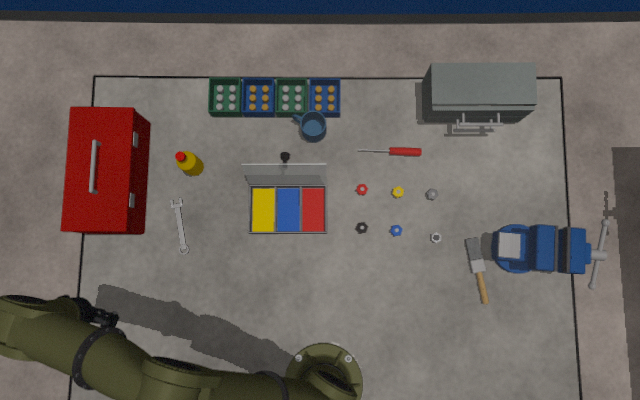

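```bash
cat > h.py <<'E'
from station import ctrl,get_state,vision,models,ticket
import cv2,numpy as np
QS=[np.array([0,.70711,.70711,0]),np.array([0,.70711,-.70711,0])]
def ray(n,p):
    c=vision.camera_info(n); R=np.array(c["R"]);t=np.array(c["t"])
    u=cv2.undistortPoints(np.array([[p]],float),np.array(c["mtx"]),np.array(c["dist_coeffs"]))[0,0]
    d=R.T@np.array([u[0],u[1],1]); return -R.T@t,d/np.linalg.norm(d)
def tri(ps,pt):
    A=np.zeros((3,3));b=np.zeros(3);rs=[ray("scene",ps),ray("top",pt)]
    for o,d in rs:
        P=np.eye(3)-np.outer(d,d);A+=P;b+=P@o
    X=np.linalg.solve(A,b); return X,max(np.linalg.norm((np.eye(3)-np.outer(d,d))@(X-o)) for o,d in rs)
def onz(n,p,z):
    o,d=ray(n,p); return o+d*(z-o[2])/d[2]
def dpt(n,p,dep):
    c=vision.camera_info(n);o,d=ray(n,p); r=np.array(c["R"])@d; i=np.round(p).astype(int)
    return o+d*np.median(dep[i[1]-1:i[1]+2,i[0]-1:i[0]+2])/r[2]
def blob(im,col,near,win=14):
    h=cv2.cvtColor(im,cv2.COLOR_BGR2HSV).astype(int);H,S,V=h[...,0],h[...,1],h[...,2]
    m={"red":((H<8)|(H>172)),"yellow":(H>20)&(H<35),"blue":(H>100)&(H<125)}[col]&(S>110)&(V>60)
    x,y=near; w=np.zeros_like(m);w[y-win:y+win,x-win:x+win]=True
    n,l,st,ce=cv2.connectedComponentsWithStats((m&w).astype(np.uint8)); k=1+np.argmax(st[1:,4])
    ys,xs=np.where(l==k); (cx,cy),_=cv2.minEnclosingCircle(np.c_[xs,ys].astype(np.float32))
    return ce[k],np.array([cx,cy]),st[k,4],l==k
E
python3 - <<'E'
from h import *
np.set_printoptions(precision=4,suppress=True)
S=cv2.imread("pics/scene0.png");T=cv2.imread("pics/top0.png");ds=np.load("/tmp/scene.npy");dt=np.load("/tmp/top.npy")
for c,a,b in(("red",(294,227),(362,190)),("yellow",(261,236),(398,192)),("blue",(251,208),(397,230))):
    s=blob(S,c,a);t=blob(T,c,b); print(c,s[1],t[1],s[2],t[2],"tri",*tri(s[1],t[1]),"onz",onz("scene",s[1],.018),onz("top",t[1],.018),"dep",dpt("scene",s[1],ds),dpt("top",t[1],dt))
for c,b in(("red",(314,210)),("yellow",(263,210)),("blue",(288,210))):
    t=blob(T,c,b,28); ys,xs=np.where(t[3]); q=cv2.boxPoints(cv2.minAreaRect(np.c_[xs,ys].astype(np.float32)))
    P=np.array([onz("top",p,.007) for p in q]); print("mat",c,t[2],P[:,:2].mean(0),P[:,:2].tolist(),dpt("top",t[1],dt)[2])
# lid free edge, ends in both views
print("lidL",*tri((180+655/2.96,110+183/2.96),(200+123/2.96,110+160/2.96)),"R",*tri((180+455/2.96,110+260/2.96),(200+375/2.96,110+159/2.96)))
print("box near-left corner",*tri((180+556/2.96,110+153/2.96),(200+146/2.96,110+364/2.96)),"near-right",*tri((180+381/2.96,110+215/2.96),(200+376/2.96,110+364/2.96)))
print("handle",*tri((180+565/2.96,110+255/2.96),(200+251/2.96,110+138/2.96)),dpt("top",(200+251/2.96,110+136/2.96),dt))
for q in QS: print(ctrl.ik([.65,0,.2],q))
E
```

```text
red [293.5    226.3333] [361.5 189. ] 77 82 tri [ 0.5839 -0.1167  0.015 ] 0.0017421611401249582 onz [ 0.5862 -0.1156  0.018 ] [ 0.5829 -0.1182  0.018 ] dep [ 0.5911 -0.1173  0.0267] [ 0.5817 -0.1176  0.0261]
yellow [260.6  235.85] [397.5 191.5] 87 92 tri [ 0.5765 -0.229   0.0166] 0.001491093074006855 onz [ 0.5779 -0.2278  0.018 ] [ 0.5759 -0.2303  0.018 ] dep [ 0.5846 -0.2289  0.0297] [ 0.5745 -0.2289  0.0281]
blue [251. 207.] [395.8636 229.8636] 55 76 tri [ 0.4568 -0.2224  0.0165] 0.0017889906457285477 onz [ 0.4585 -0.2209  0.018 ] [ 0.4562 -0.2239  0.018 ] dep [ 0.4635 -0.2216  0.0255] [ 0.4556 -0.2228  0.0267]
mat red 985 [0.5188 0.0332] [[0.5862534907278621, 0.06869197576152042], [0.5867975844176632, -0.0007407554025347807], [0.45128698027313785, -0.0019600017972688857], [0.4506823841522972, 0.06665344816599794]] 0.008099817867919024
mat yellow 973 [0.5175 0.1901] [[0.5850057838107586, 0.22659106554418548], [0.5855564901264247, 0.15711856617400283], [0.449946738264702, 0.15403640607056696], [0.4493957309102976, 0.22268944526033466]] 0.0061822882337094764
mat blue 916 [0.5181 0.1116] [[0.5856313849015602, 0.14764345683982116], [0.5861789991529136, 0.07816428212385626], [0.4506016985490071, 0.07601395687403428], [0.4500237207148899, 0.14467310756997295]] 0.005126823285622084
lidL [0.628  0.2336 0.1857] 0.0024866862079791735 R [ 0.6323 -0.0044  0.1824] 0.005267952503253676
box near-left corner [0.4431 0.2303 0.0301] 0.00321236526793776 near-right [ 0.4456 -0.007   0.029 ] 0.004826206834735995
handle [0.6565 0.1146 0.1568] 0.0028603041829578057 [0.6549 0.111  0.1678]
[-0.2207  0.5837  0.3176  1.4797 -0.1935  1.1091  0.134 ]
[ 0.2734  0.6061 -0.5453  1.4722  0.3289  1.1551  2.8155]
```

```bash
cat >> h.py <<'E'
Q=QS[0]
def pick_place(k,m,start=False):
    k=np.array(k);m=np.array(m)
    if start: ctrl.movep([*k,.13],Q)
    else: ctrl.movel([*k,.13],max_speed=.3)
    ctrl.movel([*k,.002],max_speed=.12)
    ctrl.close_gripper(30); s=get_state(); print("grip",s["width"],s["gripper_force"],s["time"],s["contact_force"])
    ctrl.movel([*k,.13],max_speed=.2); s=get_state();print("lift",s["width"],s["gripper_force"])
    if s["width"]<.015: print("MISSED"); return
    ctrl.movel([*m,.13],max_speed=.3); ctrl.movel([*m,.014],max_speed=.12)
    ctrl.ungrasp(); ctrl.movel([*m,.13],max_speed=.25); s=get_state();print("done",s["time"],s["contact_force"])
E
python3 - <<'E'
from h import *
pick_place([.584,-.117],[.513,.034],True)
im,_=vision.grab_frame("top"); cv2.imwrite("pics/a.png",cv2.resize(im[110:290,200:470],None,fx=2.96,fy=2.96))
E
```

```text
grip 0.03156661528341349 29.63733234879328 5.8333 [-1.06656042  0.34103673  4.76223696]
lift 0.03177432918568571 29.74900456087198
done 9.6333 [-0.329609    0.25528318 -0.0333938 ]
```

View pics/a.png

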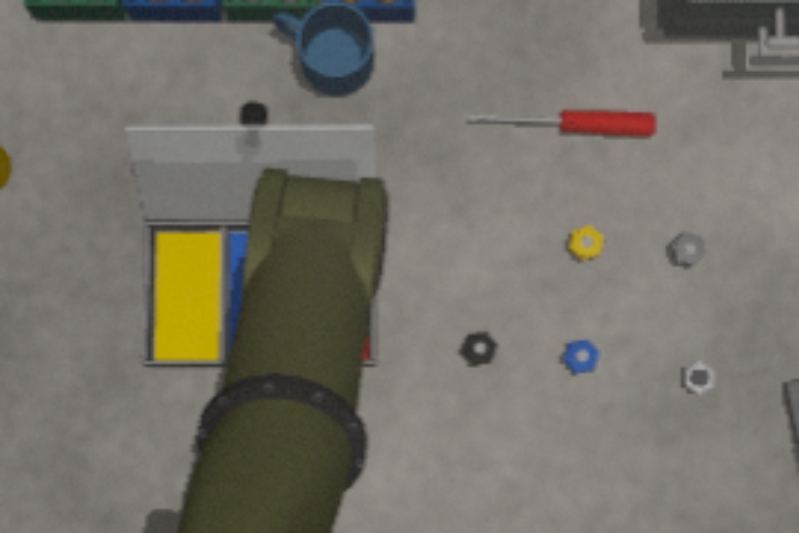

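The top view shows the yellow (587,243) and blue (581,356) knobs untouched. The wrist leaned the lid back a little: its edge is now at crop row 128 instead of 160. I'll continue with the other two knobs.

```bash
python3 - <<'E'
from h import *
ctrl.movel([.50,-.06,.13],max_speed=.3)
pick_place([.5765,-.229],[.510,.190])
ctrl.movel([.45,-.06,.13],max_speed=.3)
pick_place([.457,-.2225],[.510,.112])
ctrl.movel([.42,-.2,.25],max_speed=.3)
for n in("top","scene"):
    im,d=vision.grab_frame(n); np.save(f"/tmp/{n}.npy",d); cv2.imwrite(f"pics/b_{n}.png",cv2.resize(im[110:290,190:460],None,fx=2.96,fy=2.96))
    print(n,[(c,r[0]["point"],r[0]["p"]) for c in("knob_red","knob_yellow","knob_blue","lid_handle") for r in [models.recognise(n,c)] if r])
E
```

```text
grip 0.03185017540515945 29.746762386057526 12.6667 [-0.36758281  1.24848001  5.20046776]
lift 0.03142101079732944 29.75983630400151
done 17.3333 [-1.03953691  0.42359365 -0.55999133]
grip 0.031576200152810464 29.539397733751684 20.7833 [-0.91607263  1.23890929  6.27647218]
lift 0.03179266064412799 29.761858123820275
done 25.1583 [-0.35129494 -0.0594541  -0.5611391 ]
top [('knob_red', [310.8, 210.7], 0.42), ('knob_yellow', [262.4, 213.3], 0.41), ('knob_blue', [261.6, 207.8], 0.71), ('lid_handle', [287.6, 166.9], 0.58)]
scene [('knob_red', [365.6, 177.6], 0.71), ('knob_yellow', [362.3, 180.5], 0.62), ('knob_blue', [346.4, 186.4], 0.65), ('lid_handle', [372.9, 197.8], 0.94)]
```

View pics/b_top.png

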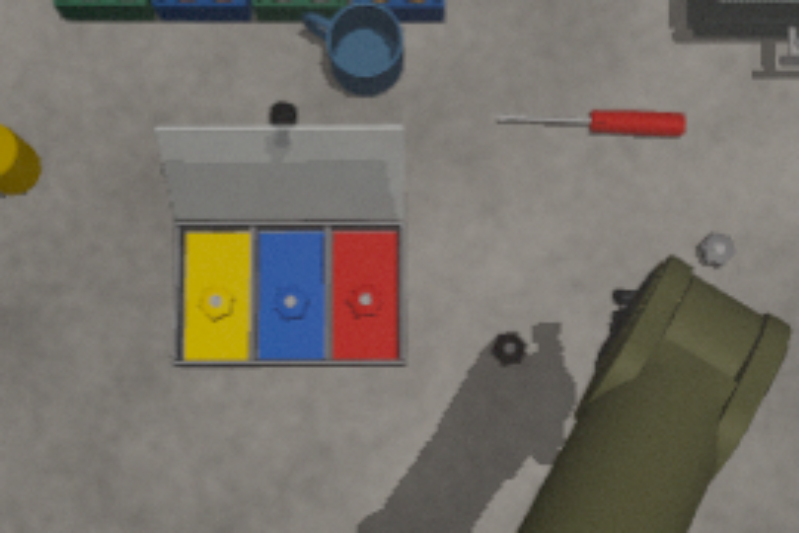

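View pics/b_scene.png

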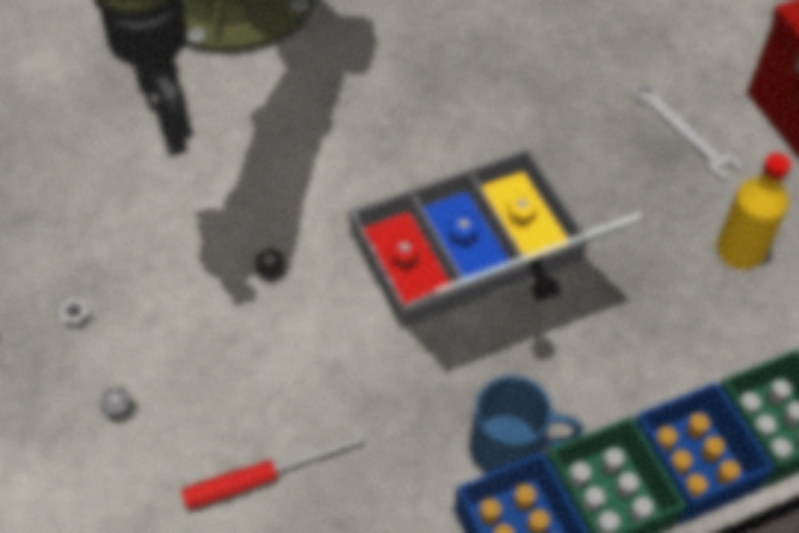

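All three knobs stand in their own compartments: yellow at crop (215,302), blue (290,301) and red (365,299). The lid leans back, with its edge at row 127. Next I push it shut from behind, beside its handle.

```bash
python3 - <<'E'
from h import *
np.set_printoptions(precision=3,suppress=True)
f=lambda x,y:(190+x/2.96,110+y/2.96)
e1,r1=tri(f(641,214),f(157,127)); e2,r2=tri(f(437,290),f(404,127)); print(e1,r1,e2,r2)
e=(e1+e2)/2; hx,hz=.593,.047; th0=np.arctan2(e[2]-hz,-(e[0]-hx)); print("th0",th0)
y=.165
def tp(th,r=.122): 
    n=.006+.016*max(np.sin(th),0); return [hx-r*np.cos(th)+n*np.sin(th), y, hz+r*np.sin(th)+n*np.cos(th)]
ths=np.append(np.arange(th0+.2,.05,-.12),.04)
pts=[[.50,-.05,.30],[.50,y,.30],[tp(ths[0])[0]+.02,y,.29]]+[[tp(ths[0])[0]+.02,y,tp(ths[0])[2]]]+[tp(t) for t in ths]
print(np.array(pts[:6]),[ctrl.ik(p,Q) is not None for p in pts])
ctrl.close_gripper(30)
for i,p in enumerate(pts):
    ctrl.movel(p,max_speed=.3 if i<3 else .1)
    s=get_state()
    if i>=3: print(np.array(p),s["contact_force"],s["time"])
    if np.linalg.norm(s["contact_force"])>35: print("STOP");break
E
```

```text
[0.663 0.233 0.174] 0.0035735685071868113 [ 0.665 -0.005  0.173] 0.003956576458565175
th0 2.081536138113364
[[ 0.5   -0.05   0.3  ]
 [ 0.5    0.165  0.3  ]
 [ 0.706  0.165  0.29 ]
 [ 0.706  0.165  0.128]
 [ 0.686  0.165  0.128]
 [ 0.677  0.165  0.138]] [True, True, True, True, True, True, True, True, True, True, True, True, True, True, True, True, True, True, True, True, True, True, True, True]
[0.706 0.165 0.128] [0.382 0.23  0.307] 31.95
[0.686 0.165 0.128] [ 5.993 -0.72  13.289] 32.3
[0.677 0.165 0.138] [2.72  0.887 9.251] 32.5833
[0.666 0.165 0.147] [-0.32   0.233 -0.281] 32.875
[0.655 0.165 0.154] [-0.057  0.104 -0.318] 33.1667
[0.642 0.165 0.161] [0.194 0.439 0.159] 33.4583
[0.628 0.165 0.166] [-0.201  0.977 -1.127] 33.75
[0.614 0.165 0.169] [0.072 0.391 0.569] 34.05
[0.599 0.165 0.171] [-0.585 -0.135  0.086] 34.35
[0.584 0.165 0.171] [ 0.031  0.184 -0.174] 34.65
[0.568 0.165 0.168] [ 1.383 -0.037 -0.134] 34.9583
[0.553 0.165 0.164] [-0.392 -0.105 -0.47 ] 35.2667
[0.539 0.165 0.158] [-0.032 -1.167 -0.421] 35.575
[0.525 0.165 0.15 ] [ 0.34  -0.53   0.129] 35.8833
[0.512 0.165 0.14 ] [-0.599 -0.482 -0.096] 36.1917
[0.501 0.165 0.128] [ 0.767 -0.022  0.574] 36.5083
[0.491 0.165 0.115] [ 0.783 -0.049  0.362] 36.825
[0.483 0.165 0.101] [ 0.105 -0.651 -0.06 ] 37.1417
[0.477 0.165 0.086] [ 0.222 -0.387 -0.391] 37.4583
[0.473 0.165 0.07 ] [-0.28   0.117  0.496] 37.775
[0.471 0.165 0.059] [-0.757  0.328  0.815] 38.0417
```

```bash
python3 - <<'E'
from h import *
im,d=vision.grab_frame("scene"); cv2.imwrite("pics/c.png",cv2.resize(im[110:290,190:460],None,fx=2.96,fy=2.96))
E
```

```text
(no output)
```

View pics/c.png

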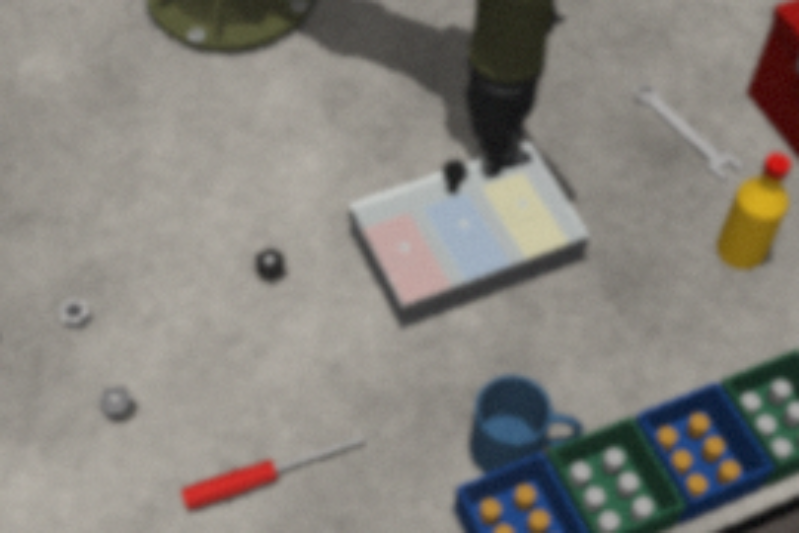

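The lid is down almost flat, with its free edge near crop (350,205) to (530,148) and the fingertips on it at (495,165). I press it home while watching the force.

```bash
python3 - <<'E'
from h import *
for z in np.arange(.056,.043,-.002):
    ctrl.movel([.471,.165,z],max_speed=.03); ctrl.pause(.15); s=get_state(); F=s["contact_force"]; print(round(z,3),F.round(1),s["tcp_pos"][2].round(4),s["time"])
    if F[2]>12: break
ctrl.movel([.471,.165,.16],max_speed=.1); ctrl.movel([.42,-.2,.25],max_speed=.3)
for n in("top","scene"):
    im,d=vision.grab_frame(n); np.save(f"/tmp/{n}.npy",d); cv2.imwrite(f"pics/d_{n}.png",cv2.resize(im[110:290,190:460],None,fx=2.96,fy=2.96))
E
```

```text
0.056 [ 0.9  0.5 -0.4] 0.0561 38.4917
0.054 [ 0.5 -0.1  0.6] 0.054 38.8917
0.052 [ 0.5 -0.3 -0.3] 0.052 39.2917
0.05 [-3.5 -2.3 18. ] 0.0514 39.6917
```

View pics/d_scene.png

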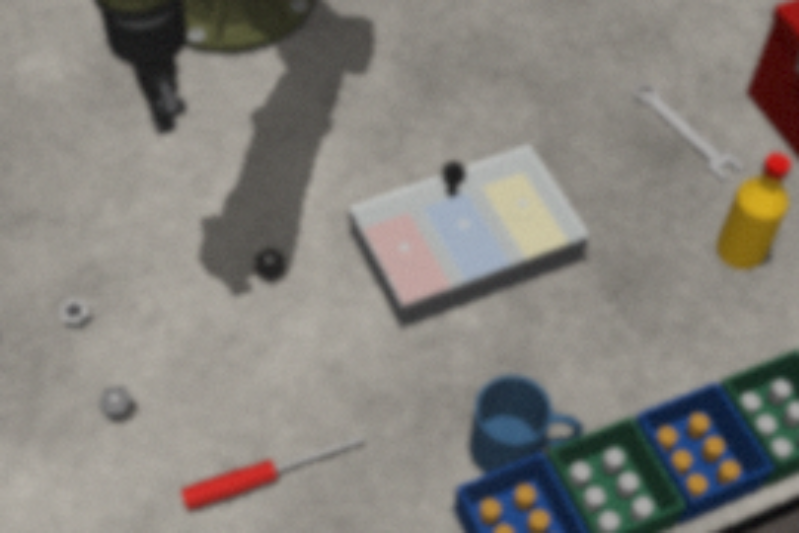

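The lid lies flat on the rim: contact came at z = 0.051, which is rim plus lid. All three knobs show in their compartments, the other things stand where they were, and the arm is clear.

```bash
python3 -c "
from station import ticket
print(ticket.close_job())"
```

```text
the job is handed in; nothing more can be done
None
```

The red, yellow and blue knobs are in their matching compartments, the lid was swung shut gently and pressed flat, and the job is handed in; no verdict was returned.

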